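# Check the fill of the short pedal bin

## Robot

A 6-joint arm with a two-finger parallel gripper is mounted at the origin on the work surface. World frame = base frame: x ahead of the robot, y to its left, z up, the work surface at z = 0. Lengths are in m, angles in rad, forces in N, time in s.
With the tool pointing down it reaches from about 0.275 to 0.75 m from the base axis. Payload 10.2 kg.
Tool frame: the origin (TCP) lies midway between the tips of the shut fingers; the grasp point (between the pads) lies 19 mm behind it (env.hold_point_z is the distance from the TCP to the grasp point, in m); x points along the fingers, z is the direction in which the jaws open and shut, and the axes are right-handed (so a half turn about x gives the same grasp; the last joint's range is limited). The gripper opens to 85 mm and grips with 20 to 120 N. Pads are 22 mm wide; open, the fingers measure 114 mm over their backs; the gripper's body (76 mm by 85 mm) begins 54 mm behind the grasp point. The pads swing forward as they close: fully open they stand 13 mm farther back than shut.
Start: joints at [-1.364, 0.313, 1.498, -0, 1.331, -0.223], TCP at [0.219, -0.477, 0.231] pointing down, gripper open.
Joint ranges: [-2.94, 2.94], [-0.97, 2.17], [0.19, 2.56], [-1.23, 4.37], [0.02, 3.11], [-2.88, 2.88]. Speed limits (rad/s): [2.39, 2.39, 3.01, 3.14, 3.14, 3.14].

## Interface

Orientations are given as a unit quaternion [x, y, z, w].
In Python, from bench import env, kinematics, monitor, eyes, job gives the robot as it stands. The module is installed in compiled form; this text tells all that it offers. Calls block until the motion is done:
- env.reach(position, orientation): joint-space move of the TCP to a pose.
- env.movel(position, velocity=0.15, frame=None, guard=None): straight line of the TCP; frame=None keeps the orientation; velocity is the mean speed in m/s. With guard (N) it stops when the force on the tool has changed by that much, and returns True; else False.
- env.set_joints(angles): joint-space move.
- env.release() and env.close_gripper(effort=None): open the fingers fully, or close them until they stop; effort is the grip in N (None keeps the last).
- env.hold(seconds).
- kinematics.ik(position, orientation): joint angles nearest the present ones, or None.
- monitor.sense(): the state.
- eyes.grab_frame(name): name is "side" or "top"; returns a dict with "frame" (400x640x3 uint8, red, green, blue), "mtx" (3x3 intrinsics, pixels), "k1" (the pictures are not rectified: a ray, as slopes to the right and down, at radius r is drawn at 1 + k1 r^2 times it, then the intrinsics apply), "view" (4x4, takes a point from world to camera coordinates). Camera axes: x right, y down, z forward; pixel columns grow to the right and rows downward; lengths in m; the calibration is good to about 2 mm. A picture is of the moment at which its call begins. There is no depth.
A pose or a line that the arm cannot do raises env.MotionError and nothing moves.
- job.hand_in(): hands the job in, once; it reports no verdict.
The state is a dict: "clock": time; "joints": joint angles; "qvel": joint speeds; "joint_efforts": joint torques, N m; "position": TCP position; "ee_rot": TCP orientation; "contact_force": force on the tool from outside, world axes, zero at the start; "ft_torque": the same for the moment, N m; "finger_gap": opening from 0.0 (shut) to 1.0 (fully open).
Only numpy, scipy, OpenCV 4.12 (cv2) and the standard library are available. Lean on these libraries where they do the work, as an engineer would, in place of code of your own. Each camera call takes 0.05 s, during which the arm holds its last target. There are 200 camera calls.

## Task

The shorter of the two steel pedal bins on the bench needs a look inside. With the fingertips press its pedal all the way down so that the lid stands wide open, keep it there for about three seconds so the scrap inside can be seen, then let the pedal come up slowly, with the fingers still on it, so that the lid settles shut without slamming, and take the hand away. Work the lid by its pedal only, do not push or lift the bin itself, and leave the taller bin shut and everything else where it stands.

Things in the scene. Friction and masses are not known exactly. Their poses are not given: they have to be found in the camera images.
- short_bin: The shorter pedal bin, the one to open: steel can 140 mm across, 160 mm high (183 with its domed lid), black foot, about 2.2 kg, loose on the bench. Origin: centre of its underside. -x is its front, where the pedal comes out; a black spine with the lid hinge is at +x. Can's front wall at x = -70 mm, lid's edge at -73. Its front faces the robot's side (world -x) within 0.5 rad.
- short_pedal: The short bin's pedal, a steel lever. Origin: its pin, 10 mm in front of the bin's centre, 26 mm above the bench. Flat tread 50 mm wide (y), 48 long (x), from 22 to 70 mm in front of the can. Pressed down it turns 0.25 rad until a rubber stop under the tread meets the bench. Takes 4 to 8 N at first, 2 to 4 N wide open; no catch: the lid's weight always pushes it back up.
- short_tread (a point): Middle of the tread's top face on the short bin's pedal, moving with it: 116 mm in front of the bin's centre. Pedal up: 40.5 mm above the bench. Pedal fully down: 14 mm above the bench (26.5 mm of travel, almost straight down).
- short_lid (a joint): Angle of the short bin's lid, rad: 0 shut, about 1.05 with the pedal fully down (it swings up and back; its lip is then 0.31 m up). Tied both ways to the pedal by a lift rod: about 2.4 degrees per mm at the tread. No damper: with the pedal let go, the lid drops and slams. Shutting at under 1 rad/s (25 mm/s at the tread) is gentle.
- short_cover: The short bin's lid itself: a shallow steel dome 146 mm across, 22 mm high. Origin: centre of its underside. Not to be touched.
- tall_bin: The taller pedal bin, same make and materials, to be left alone: 170 mm across, 250 mm high (273 mm with its lid), its pedal tread (50 mm wide) reaching from 22 to 70 mm in front of its can. Origin: centre of its underside; -x is its front. It stands beside the short bin, left or right of it.
- tall_cover: The tall bin's lid, a shallow steel dome 176 mm across. Origin: centre of its underside. Level when shut; it stays shut.
- tin: Small loose round metal tin with its lid on, 62 mm across, 34 mm high, standing between the two bins' pedals. Origin: centre of its underside.
- flask: Small loose amber bottle with a black cap, 36 mm across, 75 mm high, standing between the bins. Origin: centre of its underside.
- driver: Loose screwdriver with a black handle, about 190 mm long, lying to the right of the bins as seen from the robot, pointing roughly away from it. Origin under its middle; its blade points along its +x.

How it is judged:
On the way, in this order (a step that is already met when the one before it is completed fails the run):
1. the short bin's lid is held wide open (over 0.9 rad) for about 3 s, by fingers on its pedal (value of joint short_lid above 0.9 rad and contact force between the fingers and short_pedal above 0.5 N), for 2.5 s.
2. the lid comes nearly home (under 0.12 rad) with the fingers still on the pedal (value of joint short_lid below 0.12 rad and contact force between the fingers and short_pedal above 0.5 N).
3. the lid is shut (value of joint short_lid below 0.03 rad), for 0.1 s.
At the end, for the whole second after the job is handed in: The short bin's lid is shut (under 0.03 rad) after having been held open, the bin stands upright within 30 mm of where it stood, the tall bin is shut, and the tall bin, tin and bottle are within 20 mm and the screwdriver within 30 mm of where they were (value of joint short_lid below 0.03 rad and angle between tall_cover's own z axis and vertical below 0.05 rad and linear speed of short_bin below 0.01 m/s and distance of each of short_bin, driver from where it was at the start of the episode below 0.03 m and angle between short_bin's own z axis and vertical below 0.03 rad and distance of each of tall_bin, tin, flask from where it was at the start of the episode below 0.02 m); the robot touches nothing.
It fails at once if the short bin's lid slams (closing faster than 2 rad/s in its last 0.4 rad) (value of joint short_lid below 0.4 rad and velocity of joint short_lid below -2 rad/s).
It fails at once if the lid itself is pushed by the hand (contact force between any of the fingers, the arm and short_cover above 2 N).
It fails at once if the short bin is lifted, tipped or pushed away (height (world z) of short_bin above 0.012 m or angle between short_bin's own z axis and vertical above 0.1 rad or distance of short_bin from where it was at the start of the episode above 0.04 m).
It fails at once if the tall bin is opened, moved or tipped (angle between tall_cover's own z axis and vertical above 0.15 rad or distance of tall_bin from where it was at the start of the episode above 0.03 m or angle between tall_bin's own z axis and vertical above 0.1 rad).
It fails at once if the tin, bottle or screwdriver is knocked about or picked up (distance of any of tin, flask from where it was at the start of the episode above 0.03 m or angle between flask's own z axis and vertical above 0.4 rad or distance of driver from where it was at the start of the episode above 0.04 m).
It also fails if it takes over 48 s, if anything falls off the work surface, if the arm or the gripper's body presses on something with over 40 N, if the wrist force passes 120 N, or if a joint passes its speed limit or range.

## Working session

There is one attempt and no reset: what is moved stays moved. The work goes in short steps, each a Python script; the robot and the scene stay as the last script left them, time stands still between calls to the robot, and variables do not carry over. Pictures are saved under pics/ and viewed, about 8 in all and at most 12, crops included, and the job is handed in when it is done.

```bash
mkdir -p pics
cat > h.py <<'E'
import numpy as np, cv2
from bench import env, kinematics, monitor, eyes, job
def snap(n,f):
    d=eyes.grab_frame(n); cv2.imwrite('pics/'+f,d['frame'][:,:,::-1]); np.savez('pics/'+f+'.npz',**{k:np.array(v) for k,v in d.items()}); return d
def ray(d,u,v):
    K=np.array(d['mtx']);k=float(d['k1']);V=np.array(d['view'])
    p=cv2.undistortPoints(np.array([[[u,v]]],float),K,np.array([k,0,0,0,0.]))[0,0]
    R=V[:3,:3];return -R.T@V[:3,3], R.T@np.array([p[0],p[1],1])
def onz(d,u,v,z):
    o,r=ray(d,u,v);return o+r*(z-o[2])/r[2]
def proj(d,P):
    V=np.array(d['view']);c=V[:3,:3]@np.array(P)+V[:3,3];x=c[:2]/c[2];x=x*(1+float(d['k1'])*(x@x));K=np.array(d['mtx']);return K[0,0]*x[0]+K[0,2],K[1,1]*x[1]+K[1,2]
E
python3 - <<'E'
from h import *
for n in('top','side'):
    d=snap(n,n+'1.png');V=np.array(d['view']);print(n,-V[:3,:3].T@V[:3,3],V[:3,:3].round(2).tolist(),d['k1'],d['mtx'])
s=monitor.sense();print(s)
E
```

```text
top [ 0.51298182 -0.06616665  0.99751398] [[-0.01, -1.0, 0.02], [-0.99, 0.01, -0.12], [0.12, -0.02, -0.99]] 0.014605434165678137 [[369.32311473   0.         319.06614051]
 [  0.         369.32311473 197.17662058]
 [  0.           0.           1.        ]]
side [-0.21521392 -0.65826321  1.27742837] [[0.58, -0.82, 0.01], [-0.59, -0.43, -0.68], [0.56, 0.39, -0.73]] -0.16066348618695875 [[513.7324939    0.         315.29080548]
 [  0.         513.7324939  205.50122647]
 [  0.           0.           1.        ]]
{'clock': 0.1, 'joints': array([-1.36437554e+00,  3.13368374e-01,  1.49836959e+00, -5.41652193e-06,
        1.33098128e+00, -2.23409544e-01]), 'qvel': array([-0.00061192, -0.00076396, -0.00082994, -0.00092208,  0.00037472,
       -0.00016092]), 'joint_efforts': array([ 2.36129454e-03, -4.12897182e+01, -2.60145038e+01, -1.35616860e-04,
        3.00689579e-03,  1.70493371e-05]), 'position': array([ 0.21871111, -0.47702161,  0.23080224]), 'ee_rot': array([ 0.38214726,  0.59541024, -0.3815818 ,  0.5948491 ]), 'contact_force': array([ 0.35076721,  0.78789244, -0.06322771]), 'ft_torque': array([ 0.02958446, -0.02543373,  0.04842232]), 'finger_gap': 0.9998332196355646}
```

View pics/top1.png

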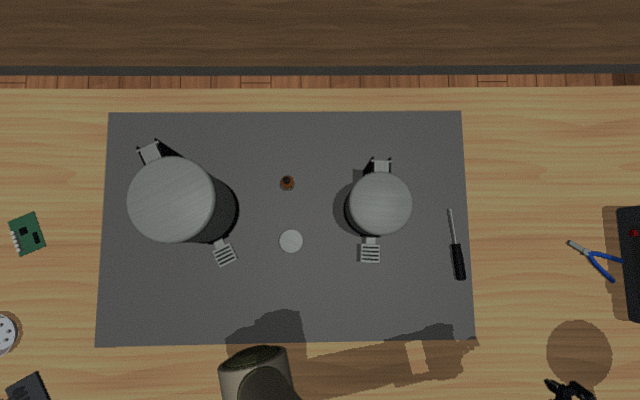

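View pics/side1.png

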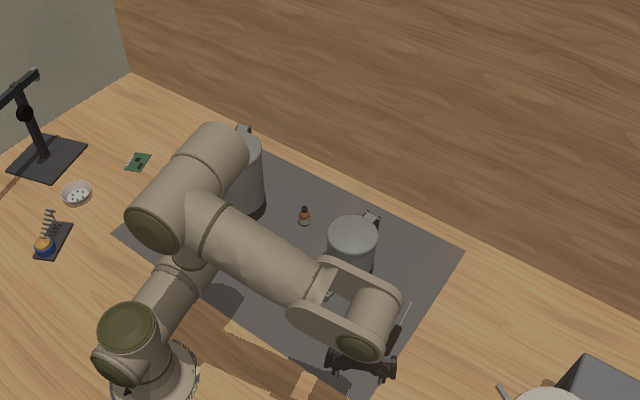

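The top view shows the short bin's lid at about (380,203) and its slotted tread at about (370,250). The tall bin is at (171,199), the tin at (291,241), the flask at (287,182) and the driver around (457,245). In the side view the arm hides the pedal.

Run:
```python
from h import *
d=np.load('pics/top1.png.npz');f=d['frame']
g=cv2.cvtColor(f,cv2.COLOR_RGB2GRAY)
m=(g>105).astype(np.uint8);m[:, :330]=0;m[:,425:]=0;m[:150]=0;m[275:]=0
m1=cv2.morphologyEx(m,cv2.MORPH_OPEN,np.ones((27,27),np.uint8)) if 0 else cv2.morphologyEx(m,cv2.MORPH_OPEN,cv2.getStructuringElement(2,(31,31)))
c=max(cv2.findContours(m1,0,1)[0],key=cv2.contourArea);(u,v),r=cv2.minEnclosingCircle(cv2.convexHull(c));e=cv2.fitEllipse(c);print('lid',u,v,r,e)
C=onz(d,*e[0],.163);print('C',C,'rad',np.linalg.norm(onz(d,e[0][0]+e[1][0]/2,e[0][1],.163)-C))
t=m.copy();t[:240]=0;t=cv2.morphologyEx(t,cv2.MORPH_CLOSE,np.ones((5,5),np.uint8))
for c in cv2.findContours(t,0,1)[0]:
    if cv2.contourArea(c)>60:
        R=cv2.minAreaRect(c);print('tread',R,cv2.boundingRect(c),[onz(d,*p,.0405).round(4).tolist() for p in cv2.boxPoints(R)],'c',onz(d,*R[0],.0405))
for n,p,z in(('tin',(291,241),.034),('flask',(287,182),.075),('drv',(457,245),.01),('drvend',(461,279),.01),('talltread',(224,253),.04),('tall',(171,199),.255)):print(n,onz(d,*p,z).round(3))
cv2.imwrite('pics/crop.png',cv2.resize(f[150:285,320:480,::-1],None,fx=5,fy=4.4,interpolation=cv2.INTER_CUBIC)[:600,:800])
```

```text
lid 380.5 205.0 29.12483024597168 ((380.1981201171875, 207.0706787109375), (48.82276916503906, 57.40365219116211), 98.33914947509766)
C [ 0.59279284 -0.22615908  0.163     ] rad 0.05585990726577653
tread ((370.0, 251.0), (22.0, 18.0), 90.0) (361, 240, 19, 23) [[0.5197, -0.1971, 0.0405], [0.5191, -0.2437, 0.0405], [0.4632, -0.2418, 0.0405], [0.4637, -0.1956, 0.0405]] c [ 0.49132049 -0.21952842  0.0405    ]
tin [ 0.519 -0.016  0.034]
flask [ 0.667 -0.009  0.075]
drv [ 0.504 -0.458  0.01 ]
drvend [ 0.415 -0.463  0.01 ]
talltread [0.491 0.154 0.04 ]
tall [0.605 0.212 0.255]
```

View pics/crop.png

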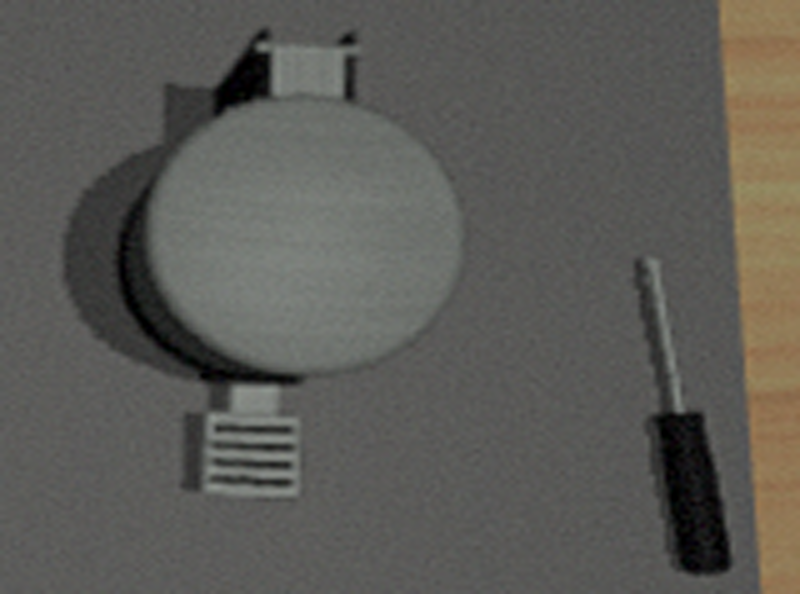

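The crop shows tread corners at about (361,244), (380,244), (361,262) and (380,263), and the lid spanning u 349–413, v 172–235. I'll use those points, check the spacing against 116 mm, and move above the tread.

```bash
cat >> h.py <<'E'
from scipy.spatial.transform import Rotation as Ro
def tool(yaw,tilt,flip=1):
    f=np.array([np.cos(yaw),np.sin(yaw),0]); a=np.sin(tilt)*f-np.array([0,0,np.cos(tilt)])
    z=flip*np.array([-f[1],f[0],0]); return Ro.from_matrix(np.c_[a,np.cross(z,a),z]).as_quat()
E
python3 - <<'E'
from h import *
d=np.load('pics/top1.png.npz')
B=onz(d,381,203.4,.165);T=onz(d,370.3,253.2,.0405)
print('lid w',np.ptp([onz(d,349.4,203,.165)[1],onz(d,412.6,203,.165)[1]]),'B',B,'T',T,'dist',np.linalg.norm((B-T)[:2]))
print('tread corners',[onz(d,*p,.0405).round(4).tolist() for p in((361.4,244),(379.6,244),(360.8,262.2),(379.6,262.7))])
v=(B-T)[:2];yaw=np.arctan2(v[1],v[0]);print('yaw',yaw)
env.close_gripper(30)
for fl in(1,-1):
    q=tool(yaw,.35,fl);print(fl,kinematics.ik([T[0],T[1],.2],q),kinematics.ik([T[0],T[1],.03],q))
np.savez('est.npz',T=T,yaw=yaw)
E
```

```text
lid w 0.14431208087556457 B [ 0.60097033 -0.22788442  0.165     ] T [ 0.48571932 -0.22013295  0.0405    ] dist 0.11551139395110258
tread corners [[0.5094, -0.1978, 0.0405], [0.5089, -0.2449, 0.0405], [0.4633, -0.195, 0.0405], [0.4614, -0.2433, 0.0405]]
yaw -0.06715611767326363
1 [-0.75348192  0.19895124  1.77471227  0.27842431  0.91181662 -2.39994263] [-0.75348192  0.47470714  1.93533113  0.46777772  0.50283065 -2.64338923]
-1 [-0.75348192  0.19895124  1.77471227  0.27842431  0.91181662  0.74165002] [-0.75348192  0.47470714  1.93533113  0.46777772  0.50283065  0.49820342]
```

The checks agree: spacing 115.5 mm against 116 expected, tread about 48 × 48 mm. Moving above it now, then a side look.

Run:
```python
from h import *
e=np.load('est.npz');T=e['T'];yaw=float(e['yaw']);q=tool(yaw,.35,-1)
env.reach([T[0],T[1],.2],q)
print(env.movel([T[0],T[1],.075],velocity=.08,guard=8))
s=monitor.sense();print(s['clock'],s['position'],s['contact_force'])
a=snap('side','s2.png');b=snap('top','t2.png')
print(proj(a,T),proj(a,s['position']),proj(b,s['position']))
u,v=map(int,proj(a,T))
c=lambda f,u,v:cv2.resize(np.array(f['frame'])[max(v-75,0):v+75,max(u-100,0):u+100,::-1],(400*1,300),interpolation=2)
u2,v2=map(int,proj(b,T))
cv2.imwrite('pics/c2.png',np.hstack([c(a,u,v),c(b,u2,v2)]))
```

```text
False
3.9583 [ 0.48586828 -0.22025858  0.07537592] [ 0.62314657  0.01089193 -0.8387835 ]
(np.float64(326.5542355866698), np.float64(287.6082498301561)) (np.float64(326.9760697036914), np.float64(280.6968869340953)) (np.float64(372.6189867258752), np.float64(253.51578361340532))
```

View pics/c2.png

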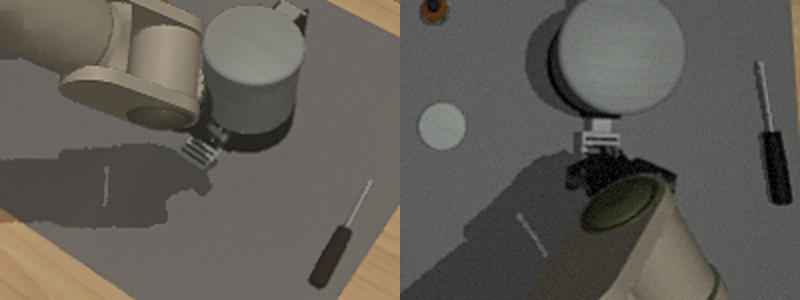

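In the side crop the tread sits at (200,152), against a prediction of (200,150). The hand is clear of the lid in both views. Next I touch the tread gently, then press.

Run:
```python
from h import *
p=monitor.sense()['position'].copy();f0=monitor.sense()['contact_force'];print(f0)
st=lambda:(lambda s:print(round(s['clock'],2),s['position'].round(4),(s['contact_force']-f0).round(2)))(monitor.sense())
print(env.movel([p[0],p[1],.034],velocity=.02,guard=2.5));st()
z0=monitor.sense()['position'][2]
for k in range(1,4):
    g=env.movel([p[0],p[1],z0-.005*k],velocity=.02,guard=15);st()
    if g:break
a=snap('side','s3.png')
u,v=326,262
cv2.imwrite('pics/c3.png',cv2.resize(np.array(a['frame'])[v-100:v+75,u-100:u+100,::-1],(600,525),interpolation=2))
np.savez('p.npz',p=p,z0=z0)
```

```text
[ 0.62568204 -0.56672473  0.02174618]
True
5.53 [ 0.4859 -0.2202  0.0422] [-1.24  1.62  5.26]
5.92 [ 0.4857 -0.2202  0.0373] [-5.24  1.73  5.24]
6.32 [ 0.4857 -0.2202  0.0322] [-5.97  0.38  5.02]
6.72 [ 0.4858 -0.2202  0.0273] [-4.68 -0.    5.19]
```

View pics/c3.png

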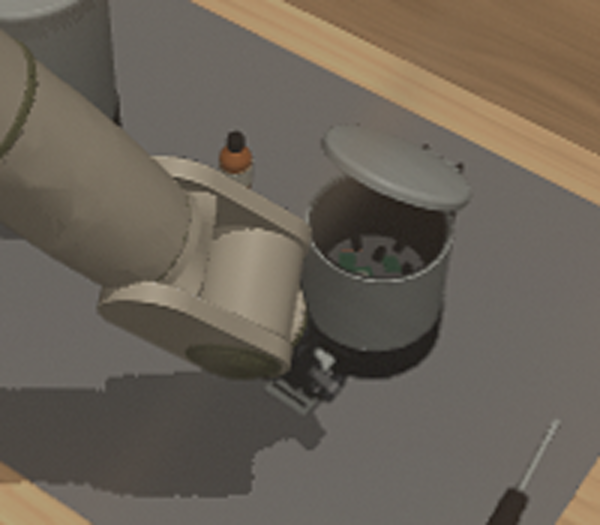

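The lid is about half open, the scrap is visible and the bin hasn't moved. I'll press on to the stop and hold.

Run:
```python
from h import *
p=np.load('p.npz')['p'];f0=np.array([.63,-.57,.02])
st=lambda:(lambda s:print(round(s['clock'],2),s['position'].round(4),(s['contact_force']-f0).round(2)))(monitor.sense())
for z in(.0225,.019,.0165,.0145,.0125):
    g=env.movel([p[0],p[1],z],velocity=.015,guard=8);st()
    if g:break
env.hold(.3);st()
a=snap('side','s4.png')
u,v=326,262
cv2.imwrite('pics/c4.png',cv2.resize(np.array(a['frame'])[v-100:v+75,u-100:u+100,::-1],(600,525),interpolation=2))
```

```text
7.22 [ 0.4859 -0.2203  0.0225] [-3.78  0.55  2.63]
7.61 [ 0.486  -0.2203  0.019 ] [-0.8   1.42  2.68]
7.92 [ 0.4858 -0.2203  0.0164] [-0.6   0.46  2.15]
8.13 [ 0.4861 -0.2203  0.0153] [-4.72  1.42 10.21]
8.43 [ 0.4861 -0.2203  0.0153] [-4.67  2.75  9.9 ]
```

View pics/c4.png

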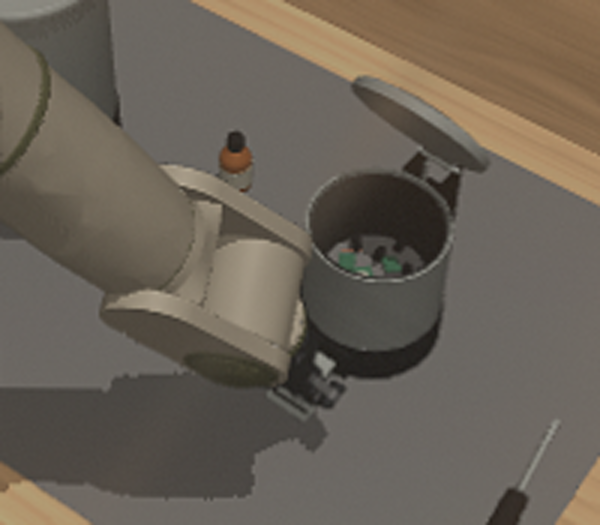

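The lid is wide open and the pedal is on its stop: the force jumped at z = 15.3 mm, as expected. Now I hold, then let it up slowly.

Run:
```python
from h import *
p=np.load('p.npz')['p'];f0=np.array([.63,-.57,.02])
st=lambda:(lambda s:print(round(s['clock'],2),s['position'].round(4),(s['contact_force']-f0).round(2)))(monitor.sense())
env.hold(3.0);st()
for z in(.022,.030,.037):
    env.movel([p[0],p[1],z],velocity=.009);st()
for z in(.039,.040,.041,.042,.043,.044,.046):
    env.movel([p[0],p[1],z],velocity=.004);st()
a=snap('side','s5.png')
u,v=326,262
cv2.imwrite('pics/c5.png',cv2.resize(np.array(a['frame'])[v-100:v+75,u-100:u+100,::-1],(600,525),interpolation=2))
```

```text
11.48 [ 0.4861 -0.2203  0.0153] [-4.67  1.38  9.73]
12.42 [ 0.4857 -0.2202  0.0219] [-4.87  0.16  3.92]
13.46 [ 0.4858 -0.2202  0.0301] [-5.64  0.66  5.49]
14.38 [ 0.4861 -0.2203  0.0374] [-4.06  0.68  5.67]
15.03 [ 0.4863 -0.2203  0.0395] [-3.38  2.2   6.41]
15.43 [ 0.4863 -0.2204  0.0406] [-2.86  1.69  5.92]
15.83 [ 0.4864 -0.2204  0.0416] [-1.56  2.32  6.58]
16.23 [ 0.4864 -0.2204  0.0425] [-0.79  3.48  5.64]
16.63 [ 0.4857 -0.2203  0.0428] [-0.35  0.5   0.73]
17.03 [ 0.4858 -0.2202  0.044 ] [-0.22  0.58  0.76]
17.68 [ 0.4858 -0.2203  0.046 ] [-0.81  0.79  0.44]
```

View pics/c5.png

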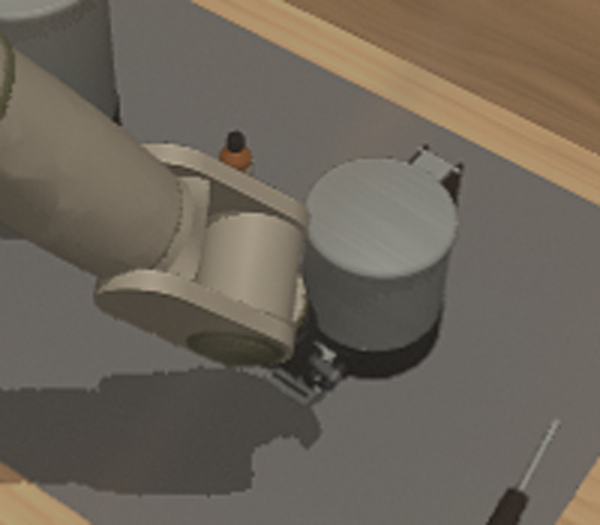

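The lid is shut, and the force held at about 6 N until the last millimetre. I'll withdraw up and back, compare the top picture with the first one, and look before handing in.

Run:
```python
from h import *
p=np.load('p.npz')['p']
env.movel([p[0]-.01,p[1],.12],velocity=.06);env.movel([p[0]-.06,p[1],.25],velocity=.1)
env.set_joints([-1.364,.313,1.498,0,1.331,-.223]);env.hold(.3)
s=monitor.sense();print(s['clock'],s['contact_force'])
b=snap('top','t6.png');a=np.load('pics/top1.png.npz')['frame']
f=np.array(b['frame']);df=cv2.absdiff(f,a).max(2);r=df[110:300,100:480]
print('mean',r.mean(),'>40:',(r>40).sum())
g=lambda x:np.float32(cv2.cvtColor(x,cv2.COLOR_RGB2GRAY))
for n,(x,y,w,h) in dict(bin=(340,150,80,120),tall=(120,130,125,145),tin=(270,222,42,38),flask=(272,168,30,30),drv=(440,200,32,85)).items():
    print(n,cv2.phaseCorrelate(g(a)[y:y+h,x:x+w].copy(),g(f)[y:y+h,x:x+w].copy()))
cv2.imwrite('pics/c6.png',f[:,:,::-1])
```

```text
22.2083 [-0.08549455 -0.34016305 -0.57554905]
mean 4.19696675900277 >40: 0
bin ((-0.02269096535744808, 0.012690583033219127), 0.9442702321211497)
tall ((0.4667616492727973, -0.014213050432076102), 0.9768744944254557)
tin ((0.5342713209368206, 0.08244185751557964), 0.9747115633222792)
flask ((0.12175942439504617, 0.029684880670235003), 1.0043341965145536)
drv ((0.08694986770468205, 0.05732465825111177), 0.9643386132187314)
```

View pics/c6.png

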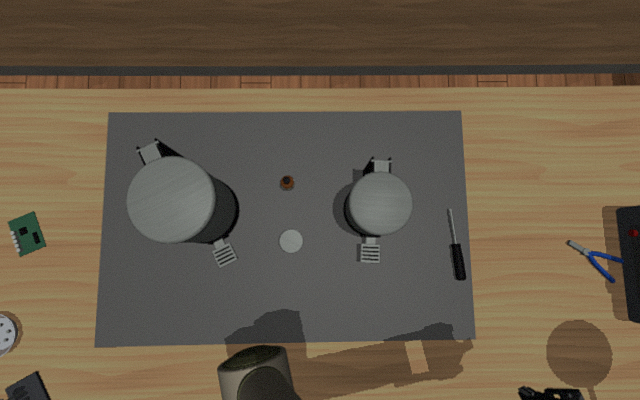

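The final picture matches the first: the short bin is at (380,203), its lid is shut and its pedal is up. No pixel on the mat changed by more than 40 levels.

```bash
python3 -c "
from bench import job;job.hand_in()"
```

```text
the job is handed in; nothing more can be done
```

I opened the short bin by its pedal, held it, let it close gently and handed the job in at about 22 s. The hand-in gives no verdict.

- **Opening:** I pressed the tread down with shut fingers, the hand tilted back from the bin, until the rubber stop met the bench. The lid stood wide open with the scrap visible, and I held it there for about 3.3 s at roughly 10 N.
- **Closing:** I let the pedal up over about 5 s, at 9 mm/s and then 4 mm/s or less. The fingers still read about 5.6 N about half a millimetre before the pedal was fully up. The side picture then showed the lid shut, and I took the hand back to the start pose.
- **Last checks:** The final top picture matches the first, with image shifts of at most 0.5 px (about 1–1.5 mm). No pixel on the mat changed by more than 40 levels.
- **What I couldn't measure:** I judged the lid's angle and speed from pictures and fingertip travel, not from a direct reading. While pressing, the fingers also pushed sideways on the pedal with up to 6 N, but the bin did not visibly move. No check failed or disagreed.

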